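# Fill the empty bay of the fuel-bottle caddy

## Task

The grey three-bay caddy on the packing table holds two red fuel bottles, and one of its bays is empty. Pick up the loose red fuel bottle that stands outside the caddy and set it down gently, upright, on the floor of the empty bay, leaving the other two bottles standing in their bays.

Things in the scene. Friction and masses are not known exactly. Their poses are not given: they have to be found in the camera images.
- caddy: grey open-topped plastic caddy, fixed to the table: 92 mm along its x, 300 mm along its y, walls 45 mm high and 6 mm thick. Three bays in a row along its y, centred at y = -98, 0 and +98 mm; each is 80 mm (x) by 92 mm (y) inside, with its floor 5 mm above the table. Origin: centre of the underside; z up. Which bay is empty changes from start to start, and so do its place and yaw
- bottle_center (a point): the loose bottle to be packed: red fuel bottle with a silver band and black cap, diameter 56 mm (straight sides from the bottom up to 88 mm), height 120 mm, about 0.3 kg. It stands upright on the table among a blue mug and a jar of about the same size, with at least 30 mm free around it. Point: on its axis, half-way up (60 mm above its bottom); z along its axis
- packed_a_center (a point): one of the two bottles already standing in a bay of the caddy, same make: red fuel bottle with a silver band and black cap, diameter 56 mm (straight sides from the bottom up to 88 mm), height 120 mm, about 0.3 kg. Point: on its axis, 60 mm above its bottom, within about 8 mm of the bay's centre; z along its axis
- packed_b_center (a point): the other bottle already standing in a bay of the caddy, same make, size and point as the first
Things that resemble listed ones, but are neither listed nor needed, are in the scene too. What is shaped like the part that bears packed_b_center but green, purple or turquoise is not meant.

How it is judged:
At the end, for the whole second after the job is handed in: The loose bottle stands upright (within 8 degrees) and at rest on the floor of the bay that was empty (its axis within 20 mm of the caddy's centre line; walls bound it the other way), and the other two bottles stand upright, within 35 mm of where they were (x of bottle_center in the frame of caddy between -0.02 and 0.02 m and y of bottle_center in the frame of caddy between -0.13 and 0.13 m and z of bottle_center in the frame of caddy between 0.055 and 0.073 m and angle between each of bottle_center, packed_a_center, packed_b_center's own z axis and vertical below 0.15 rad and linear speed of bottle below 0.03 m/s and distance of each of packed_a_center, packed_b_center from where it was at the start of the episode below 0.035 m); the robot touches nothing.
It fails at once if the bottle is dropped from more than about 25 mm, or knocked flying (faster than 0.7 m/s while not held) (linear speed of bottle above 0.7 m/s and contact force between the fingers and bottle below 0.5 N).
It also fails if it takes over 38 s, if anything falls off the work surface, if the arm or the gripper's body presses on something with over 40 N, if the wrist force passes 120 N, or if a joint passes its speed limit or range.

## Robot

A 7-joint arm with a two-finger parallel gripper is mounted at the origin on the work surface. World frame = base frame: x ahead of the robot, y to its left, z up, the work surface at z = 0. Lengths are in m, angles in rad, forces in N, time in s.
With the tool pointing down it reaches from about 0.425 to 0.95 m from the base axis. Payload 16.7 kg.
Tool frame: the origin (TCP) lies at the very end of the fingers, on their centre line; the grasp point (between the pads) lies 19 mm behind it; z points along the fingers, y is the line along which they close (so a half turn about z gives the same grasp; the last joint's range is limited). The gripper opens to 94 mm and grips with 3 to 60 N. Pads are 16 mm wide; open, the fingers measure 119 mm over their backs; the gripper's body (75 mm by 177 mm) begins 78 mm behind the grasp point.
Start: joints at [-0.149, 0.426, 0.074, 1.606, -0.034, 1.111, -0.067], TCP at [0.675, -0, 0.205] pointing down, gripper open.
Joint ranges: [-2.85, 2.85], [-0.5, 2.14], [-1.23, 1.37], [0.21, 2.46], [-1.02, 4.16], [0.16, 2.05], [-2.73, 2.73]. Speed limits (rad/s): [1.89, 1.89, 2.39, 2.39, 3.01, 3.01, 3.01].

## Interface

Orientations are given as a 3x3 rotation matrix whose columns are the frame's x, y, z axes.
In Python, from cell import bot, grab_frame, get_calibration gives the robot as it stands.
- The arm moves only by the shell command python3 -m crank 'ROWS' [FORCE]. ROWS is text: rows parted by semicolons, each of 5 numbers parted by spaces: the finger opening in mm, from 0 to 94, then the shift along the tool's x, y, z in mm, then the turn about the tool's z in degrees. A call has 1 to 20 rows; each row shifts and turns the commanded pose from where the row before left it, along the tool's axes as they then stand; what a row does not reach is not made up. A row lasts 1/12 s, in which the tool goes at most 41.7 mm and 7.16 degrees, less where a joint would pass 70% of its speed; a pose out of reach is approached as far as the arm can. A call with a gripper value outside its range is refused whole. The fingers move at their own pace and stop on an object; FORCE is the grip in N (left out, the last holds). Time passes only in rows, so rows that do not move let the fingers close. It gives the time, the measured TCP pose, the force, the opening and the grip force at its end, in the units of the state.
- bot.get_obs(): the state, without advancing time (a new reading comes with each control period).
- grab_frame(name): name is "scene" or "side" or "wrist"; returns (picture, depth): 400x640x3 uint8, blue, green, red; 400x640 float32, m along the optical axis (not along the pixel's ray), 0 where there is no reading.
- get_calibration(name): a dict with "intrinsics" (3x3 intrinsics, pixels), "k1" (the pictures are not rectified: a ray, as slopes to the right and down, at radius r is drawn at 1 + k1 r^2 times it, then the intrinsics apply), "rvec" (rotation vector, rad) and "tvec" (3), from world to camera coordinates, as OpenCV has them; the wrist camera has in their place "mount" (4x4, takes a point from camera to tool coordinates, whose origin is the TCP and whose axes are the flange's). Camera axes: x right, y down, z forward; pixel columns grow to the right and rows downward; lengths in m; the calibration is good to about 2 mm. A picture is of the moment at which its call begins: read the wrist's pose just before it. get_calibration takes no time and is no camera call.
- bot.job_done(): hands the job in; it is judged then, once.
The state is a dict: "clock": time; "q": joint angles; "qd": joint speeds; "joint_efforts": joint torques, N m; "tcp_pos": TCP position; "orientation": TCP orientation; "force": force on the tool from outside, world axes, zero at the start; "moment": the same for the moment, N m; "width": opening from 0.0 (shut) to 1.0 (fully open); "finger_force": force on a finger pad.
Only numpy, scipy, OpenCV 4.12 (cv2) and the standard library are available. Lean on these libraries where they do the work, as an engineer would, in place of code of your own. Each camera call takes 0.05 s, during which the arm holds its last target. There are 200 camera calls.

## Working session

There is one attempt and no reset: what is moved stays moved. The work goes in short steps, Python scripts to look and compute and a shell command to move; the robot and the scene stay as the last step left them, time stands still between calls to the robot, and variables do not carry over. Pictures are saved under pics/ and viewed, at most 10 in all, crops included, and the job is handed in when it is done.

```bash
ls; mkdir -p pics; cat > h.py <<'E'
import numpy as np, cv2
from cell import bot, grab_frame, get_calibration
def cam(name, obs=None):
    c=get_calibration(name); K=np.array(c["intrinsics"]); k1=c["k1"]
    if "mount" in c:
        M=np.array(c["mount"]); R=np.array(obs["orientation"]).reshape(3,3); t=np.array(obs["tcp_pos"])
        Rwc=R@M[:3,:3]; o=R@M[:3,3]+t
    else:
        Rcw=cv2.Rodrigues(np.array(c["rvec"],float))[0]; Rwc=Rcw.T; o=-Rwc@np.array(c["tvec"]).ravel()
    return K,k1,Rwc,o
def rays(px,K,k1):
    d=np.array([k1,0,0,0.]); return cv2.undistortPoints(np.array(px,float).reshape(-1,1,2),K,d).reshape(-1,2)
def onplane(px,z,C):
    K,k1,R,o=C; r=rays(px,K,k1); d=np.c_[r,np.ones(len(r))]@R.T
    return o+d*((z-o[2])/d[:,2])[:,None]
def cloud(depth,C):
    K,k1,R,o=C; v,u=np.mgrid[:depth.shape[0],:depth.shape[1]]
    r=rays(np.c_[u.ravel(),v.ravel()],K,k1); P=(np.c_[r,np.ones(len(r))]*depth.ravel()[:,None])@R.T+o
    P[depth.ravel()<=0]=np.nan
    return P.reshape(*depth.shape,3)
E
python3 - <<'E'
from h import *
for n in ("scene","side"):
    p,d=grab_frame(n); cv2.imwrite(f"pics/{n}0.png",p); np.savez(f"{n}0.npz",p=p,d=d)
    C=cam(n); print(n,C[3],C[2][:,2])
E
```

```text
pics
scene [0.95410492 0.6788833  1.12040124] [-0.32335972 -0.51203888 -0.79577301]
side [ 0.2169836  -0.56882599  0.67107084] [ 0.34733562  0.62918346 -0.69533167]
```

View pics/scene0.png

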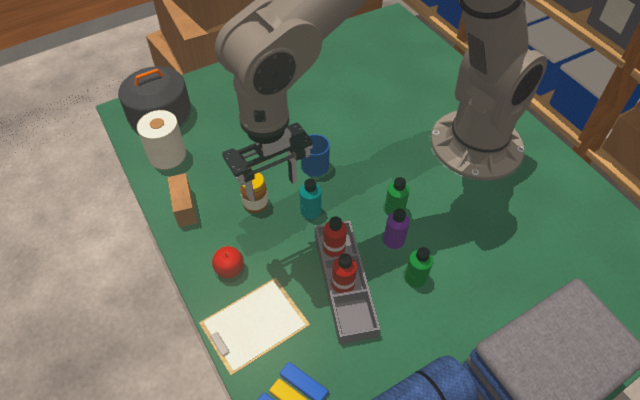

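View pics/side0.png

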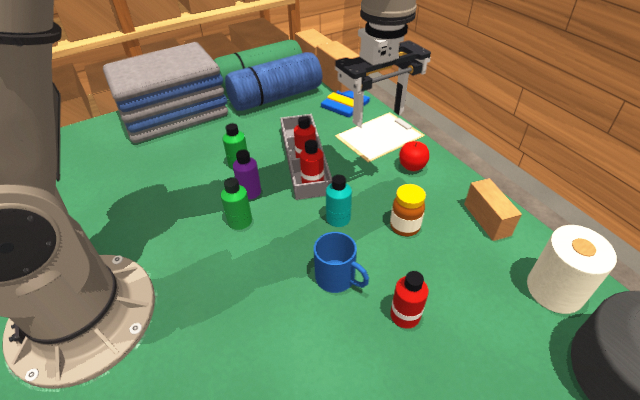

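The side view shows the loose red bottle at about (409,300), near the mug (336,263) and the jar (408,210). The scene view shows the caddy, with packed reds at (335,237) and (344,272) and the empty bay at (355,318).

Things that could be taken for it, in side pixels: packed reds (311,165) and (304,140), turquoise (338,200), purple (246,175), greens (237,205) and (235,145), apple (414,156), jar (408,210). I choose the red bottle with the silver band that stands outside the caddy, at (409,300), and measure it next.

```bash
python3 - <<'E'
from h import *
S=np.load("side0.npz"); p,d=S["p"],S["d"]; C=cam("side"); P=cloud(d,C)
cv2.imwrite("pics/crop0.png",cv2.resize(p[170:350,290:470],None,fx=3,fy=3,interpolation=cv2.INTER_CUBIC))
def circ(xy):  # circle least squares
    A=np.c_[2*xy,np.ones(len(xy))]; s=np.linalg.lstsq(A,(xy**2).sum(1),rcond=None)[0]
    return s[:2],np.sqrt(s[2]+s[0]**2+s[1]**2)
for nm in("side","scene"):
    S=np.load(nm+"0.npz"); p,d=S["p"],S["d"]; C=cam(nm); P=cloud(d,C)
    hsv=cv2.cvtColor(p,cv2.COLOR_BGR2HSV)
    m=(((hsv[...,0]<6)|(hsv[...,0]>174))&(hsv[...,1]>170)&(hsv[...,2]>60)).astype(np.uint8)
    n,l,st,ce=cv2.connectedComponentsWithStats(m)
    for i in range(1,n):
        if st[i,4]<80: continue
        mm=cv2.erode((l==i).astype(np.uint8),np.ones((3,3)))>0
        q=P[mm]; q=q[np.isfinite(q[:,0])]; b=q[(q[:,2]>.012)&(q[:,2]<.085)]
        if len(b)<20: continue
        print(nm,ce[i].round(),st[i,4],"circ",*circ(b[:,:2]),"z",np.percentile(q[:,2],[2,98]).round(3))
    # caddy: grey low-saturation points at rim height
    g=(hsv[...,1]<60)&(P[...,2]>.038)&(P[...,2]<.052)
    box=np.zeros_like(g)
    if nm=="scene": box[215:345,305:385]=1
    else: box[105:205,270:340]=1
    q=P[g&box][:,:2]; r=cv2.minAreaRect(q.astype(np.float32)*1000)
    print(nm,"caddy",len(q),r, "\n",cv2.boxPoints(r).round(1))
    # table & empty-bay check
    if nm=="scene": print("bay px",P[318,355], "black caps", onplane([(336,223),(345,261)],.12,C))
    print("table z",np.nanmedian(P[350,200 if nm=='side' else 400]))
    for tag,(u,v) in ({"jar":(408,195),"mug":(336,240)} if nm=="side" else {}).items(): print(tag,P[v,u])
E
```

```text
side [308. 151.] 879 circ [0.57419234 0.1277599 ] 0.05574072140439163 z [0.056 0.103]
side [414. 155.] 692 circ [0.80738824 0.00994717] 0.02176571089517048 z [0.024 0.072]
side [409. 298.] 869 circ [ 0.53306977 -0.30901069] 0.028025370582483413 z [0.053 0.099]
side [403. 321.] 208 circ [ 0.5319662  -0.31004652] 0.02682663823633184 z [0.009 0.024]
side caddy 677 ((593.639404296875, 194.60768127441406), (305.1402587890625, 91.59706115722656), 70.5995101928711) 
 [[499.8  65.9]
 [586.2  35.5]
 [687.5 323.3]
 [601.1 353.7]]
table z 0.00014829673373439878
jar [ 0.6639586 -0.1342001  0.1002637]
mug [ 0.48755405 -0.13808634  0.06892511]
scene [226. 258.] 520 circ [0.82062576 0.02583796] 0.020773690521457226 z [0.058 0.071]
scene caddy 1134 ((594.1187133789062, 195.2737579345703), (303.3296813964844, 93.47980499267578), 70.72081756591797) 
 [[499.9  67.5]
 [588.2  36.7]
 [688.3 323. ]
 [600.1 353.9]]
bay px [0.62249745 0.28775207 0.00632242] black caps [[0.56487961 0.10230303 0.12      ]
 [0.60140354 0.2005196  0.12      ]]
table z 0.4028502097654102
```

View pics/crop0.png

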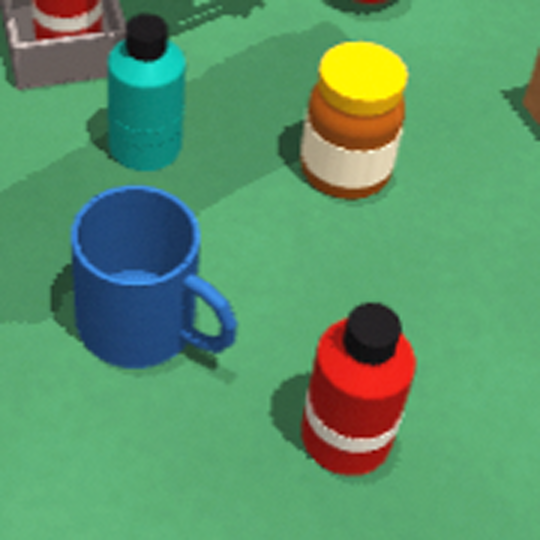

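The crop shows a red bottle with a silver band and black cap, standing clear of the mug handle and the jar. It measures as a 28 mm radius circle at (0.533,-0.3095), which fits. The caddy's rim comes out at 304 x 92 mm in both views, giving a centre of (0.594,0.195) and a yaw of 70.6°. The empty bay is therefore at about (0.6265,0.2875), with its floor at 6 mm.

```bash
cat >> h.py <<'E'
def go(target):
    o=bot.get_obs(); R=np.array(o["orientation"]).reshape(3,3)
    print("t",o["clock"],"tcp",np.round(o["tcp_pos"],4),"F",np.round(o["force"],1),"w",o["width"],"ff",o["finger_force"])
    print("R",R.round(3).tolist(),"shift tool mm",(R.T@(np.array(target)-o["tcp_pos"])*1000).round(1), "q7",round(o["q"][6],2))
E
python3 -c "
from h import *
go([.533,-.3095,.205])"
```

```text
t 0.1 tcp [ 0.6746 -0.      0.2049] F [ 0.9 -0.3 -0.6] w 1.0049352670152583 ff 0.0
R [[0.0, 1.0, -0.001], [1.0, -0.0, -0.0], [-0.0, -0.001, -1.0]] shift tool mm [-309.5 -141.6    0. ] q7 -0.07
```

```bash
python3 -m crank '94 -6 -3 0 0; 94 -16 -8 0 0; 94 -24 -11 0 0; 94 -24 -11 0 0; 94 -24 -11 0 0; 94 -24 -11 0 0; 94 -24 -11 0 0; 94 -24 -11 0 0; 94 -24 -11 0 0; 94 -24 -11 0 0; 94 -24 -11 0 0; 94 -24 -11 0 0; 94 -24 -11 0 0; 94 -16 -7.6 0 0; 94 -7.5 -2 0 0; 94 0 0 0 0; 94 0 0 0 0; 94 0 0 0 0' 25
python3 - <<'E'
from h import *
go([.533,-.3095,.05])
o=bot.get_obs(); p,d=grab_frame("wrist"); cv2.imwrite("pics/w0.png",p); P=cloud(d,cam("wrist",o))
h=cv2.cvtColor(p,cv2.COLOR_BGR2HSV); m=((h[...,0]<6)|(h[...,0]>174))&(h[...,1]>170)
for zl,zh in((.012,.085),(.085,.11)):
    q=P[m&(P[...,2]>zl)&(P[...,2]<zh)]
    if len(q)>20:
        A=np.c_[2*q[:,:2],np.ones(len(q))]; s=np.linalg.lstsq(A,(q[:,:2]**2).sum(1),rcond=None)[0]; print(len(q),s[:2],np.sqrt(s[2]+s[0]**2+s[1]**2))
k=(h[...,2]<60)&(P[...,2]>.112)&(P[...,2]<.128)&(abs(P[...,0]-.533)<.03)&(abs(P[...,1]+.31)<.03)
q=P[k]; print("cap",len(q),q.min(0) if len(q) else"",q.max(0) if len(q) else"")
p,d=grab_frame("scene"); np.savez("scene1.npz",p=p,d=d); P=cloud(d,cam("scene")); h=cv2.cvtColor(p,cv2.COLOR_BGR2HSV)
m=((h[...,0]<6)|(h[...,0]>174))&(h[...,1]>150)&(P[...,2]>.012)&(P[...,2]<.085)
for tag,(x,y) in dict(loose=(.533,-.31),a=(.5615,.1025),b=(.594,.195)).items():
    q=P[m&(np.hypot(P[...,0]-x,P[...,1]-y)<.045)]
    if len(q)<15: print(tag,len(q)); continue
    A=np.c_[2*q[:,:2],np.ones(len(q))]; s=np.linalg.lstsq(A,(q[:,:2]**2).sum(1),rcond=None)[0]; print(tag,len(q),s[:2],np.sqrt(s[2]+s[0]**2+s[1]**2))
E
```

```text
clock: 1.6
tcp_pos: [0.5338, -0.3083, 0.2054]
orientation: [[-0.001, 1.0, 0.0], [1.0, 0.001, 0.001], [0.001, 0.0, -1.0]]
force: [-0.5, -0.3, -0.6]
width: 1.0
finger_force: 0.0
t 1.6 tcp [ 0.5338 -0.3083  0.2054] F [-0.5 -0.3 -0.6] w 1.0004655860405098 ff 0.0
R [[-0.001, 1.0, 0.0], [1.0, 0.001, 0.001], [0.001, 0.0, -1.0]] shift tool mm [ -1.3  -0.8 155.4] q7 0.48
234 [ 0.53284433 -0.30856977] 0.027643976496855592
1413 [ 0.53276637 -0.30880161] 0.022309438306197048
cap 586 [ 0.51970675 -0.32096693  0.11213157] [ 0.54571006 -0.29370343  0.12176163]
loose 118 [ 0.53654427 -0.30159425] 0.01999173087041141
a 129 [0.56699984 0.10132359] 0.02538141403890754
b 44 [0.60121567 0.20274704] 0.02296269665516334
```

View pics/w0.png

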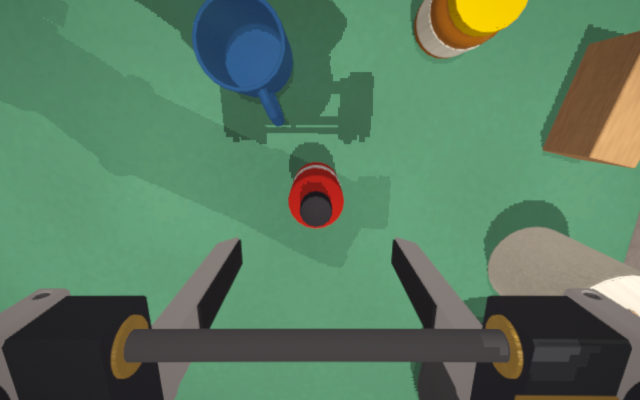

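The wrist view shows the bottle at (316,195), centred between the open fingers, with mug, jar and roll all clear. The wrist fit gives (0.5328,-0.3088), which agrees with the side view, so I go down and grip.

```bash
python3 -m crank '94 -0.5 -1 10 0; 94 0 0 20 0; 94 0 0 22 0; 94 0 0 22 0; 94 0 0 22 0; 94 0 0 20 0; 94 0 0 16 0; 94 0 0 12 0; 94 0 0 8 0; 94 0 0 3 0; 94 0 0 0 0; 94 0 0 0 0; 50 0 0 0 0; 50 0 0 0 0; 50 0 0 0 0; 50 0 0 0 0; 50 0 0 0 0; 50 0 0 0 0; 50 0 0 0 0; 50 0 0 0 0' 30
```

```text
clock: 3.37
tcp_pos: [0.5325, -0.31, 0.0506]
orientation: [[0.0, 1.0, 0.0], [1.0, -0.0, -0.0], [-0.0, 0.0, -1.0]]
force: [0.3, -0.1, 1.4]
width: 0.589
finger_force: 30.0
```

```bash
python3 -m crank '50 0 0 -3 0; 50 0 0 -8 0; 50 0 0 -15 0; 50 0 0 -20 0; 50 0 0 -22 0; 50 0 0 -22 0; 50 0 0 -22 0; 50 0 0 -20 0; 50 0 0 -16 0; 50 0 0 -11 0; 50 0 0 -5 0; 50 0 0 -1 0; 50 0 0 0 0; 50 0 0 0 0' 30
python3 - <<'E'
from h import *
go([.6265,.2875,.215])
o=bot.get_obs(); p,d=grab_frame("side"); cv2.imwrite("pics/s2.png",p); P=cloud(d,cam("side")); h=cv2.cvtColor(p,cv2.COLOR_BGR2HSV)
m=((h[...,0]<6)|(h[...,0]>174))&(h[...,1]>150)&(np.hypot(P[...,0]-.533,P[...,1]+.31)<.05)
q=P[m]; print("z range",np.percentile(q[:,2],[1,99]))
for a in(.16,.19,.22):
    s=q[(q[:,2]>a)&(q[:,2]<a+.03)]
    if len(s): print(a,len(s),s.mean(0))
E
```

```text
clock: 4.53
tcp_pos: [0.5319, -0.3097, 0.2144]
orientation: [[-0.0, 1.0, -0.001], [1.0, 0.0, 0.001], [0.001, -0.001, -1.0]]
force: [0.3, 0.4, -4.5]
width: 0.586
finger_force: 30.0
t 4.5333 tcp [ 0.5319 -0.3097  0.2144] F [ 0.3  0.4 -4.5] w 0.5855262202505515 ff 29.989868528209627
R [[-0.0, 1.0, -0.001], [1.0, 0.0, 0.001], [0.001, -0.001, -1.0]] shift tool mm [ 5.972e+02  9.460e+01 -3.000e-01] q7 0.48
z range [0.16921397 0.26382611]
0.16 309 [ 0.51376216 -0.32478603  0.17957936]
0.19 156 [ 0.51643509 -0.32898414  0.20816777]
0.22 370 [ 0.51853547 -0.33116606  0.23531833]
```

The bottle is held: width 55 mm and about 4 N of weight. Its bottom is at about 0.165 m, so I carry it over to the bay.

```bash
python3 -m crank '50 6 1 0 0; 50 14 2 0 0; 50 22 3.5 0 0; 50 30 4.75 0 0; 50 30 4.75 0 0; 50 30 4.75 0 0; 50 30 4.75 0 0; 50 30 4.75 0 0; 50 30 4.75 0 0; 50 30 4.75 0 0; 50 30 4.75 0 0; 50 30 4.75 0 0; 50 30 4.75 0 0; 50 30 4.75 0 0; 50 30 4.75 0 0; 50 30 4.75 0 0; 50 30 4.75 0 0; 50 30 4.75 0 0; 50 30 4.75 0 0; 50 30 4.75 0 0' 30
python3 -m crank '50 23 3.5 0 0; 50 14 2.5 0 0; 50 7 1.5 0 0; 50 1 0 0 2; 50 0 0 0 5; 50 0 0 0 6; 50 0 0 0 4.4; 50 0 0 0 2; 50 0 0 0 0; 50 0 0 0 0; 50 0 0 0 0' 30
python3 - <<'E'
from h import *
go([.6265,.2875,.215])
o=bot.get_obs(); p,d=grab_frame("wrist"); cv2.imwrite("pics/w3.png",p)
p,d=grab_frame("scene"); cv2.imwrite("pics/s3.png",p); np.savez("s3.npz",p=p,d=d)
P=cloud(d,cam("scene")); h=cv2.cvtColor(p,cv2.COLOR_BGR2HSV)
m=(h[...,1]<60)&(P[...,2]>.038)&(P[...,2]<.05)&(np.hypot(P[...,0]-.594,P[...,1]-.195)<.175)
print(cv2.minAreaRect(P[m][:,:2].astype(np.float32)*1000),m.sum())
E
```

```text
clock: 6.25
tcp_pos: [0.6191, 0.2438, 0.2148]
orientation: [[-0.0, 1.0, -0.001], [1.0, 0.0, -0.0], [-0.0, -0.001, -1.0]]
force: [1.2, -0.5, -4.3]
width: 0.586
finger_force: 30.0
clock: 7.17
tcp_pos: [0.6272, 0.2862, 0.2154]
orientation: [[0.331, 0.943, -0.0], [0.943, -0.331, -0.0], [-0.0, -0.0, -1.0]]
force: [0.6, 0.2, -3.8]
width: 0.586
finger_force: 30.0
t 7.1667 tcp [0.6272 0.2862 0.2154] F [ 0.6  0.2 -3.8] w 0.585817018150319 ff 29.989830837585032
R [[0.331, 0.943, -0.0], [0.943, -0.331, -0.0], [-0.0, -0.0, -1.0]] shift tool mm [ 1.  -1.1  0.4] q7 -0.86
((594.2803955078125, 195.0261688232422), (303.22564697265625, 93.29989624023438), 70.87508392333984) 555
```

View pics/w3.png

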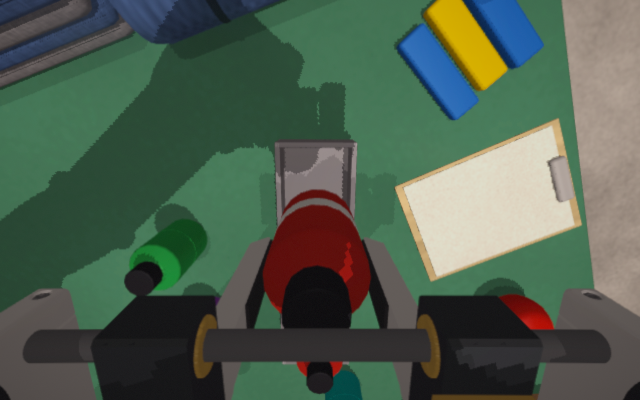

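View pics/s3.png

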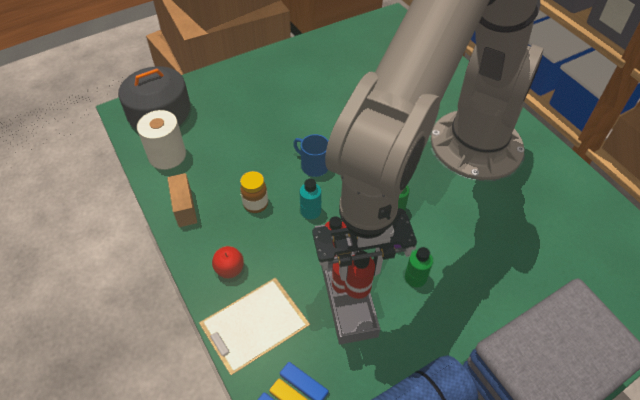

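The wrist view shows the held bottle lined up with the caddy: the empty bay's far part is at (316,170) and its walls are parallel to the tool. The scene view shows the bottle above the caddy with the neighbours standing. The caddy's pose re-measured the same, so I lower.

```bash
python3 -m crank '50 2 -1 6 0; 50 0 0 14 0; 50 0 0 18 0; 50 0 0 20 0; 50 0 0 20 0; 50 0 0 18 0; 50 0 0 14 0; 50 0 0 12 0; 50 0 0 10 0; 50 0 0 8 0; 50 0 0 6 0; 50 0 0 5 0; 50 0 0 3 0; 50 0 0 1 0; 50 0 0 1 0; 50 0 0 0 0; 50 0 0 0 0; 50 0 0 0 0' 30
python3 -c "
from h import *
go([.6272,.2885,.0556])"
```

```text
clock: 8.77
tcp_pos: [0.627, 0.2893, 0.0599]
orientation: [[0.332, 0.943, 0.0], [0.943, -0.332, 0.0], [0.0, 0.0, -1.0]]
force: [-0.2, -0.4, -4.2]
width: 0.588
finger_force: 30.0
t 8.7667 tcp [0.627  0.2893 0.0599] F [-0.2 -0.4 -4.2] w 0.5878430345146998 ff 29.98981789452955
R [[0.332, 0.943, 0.0], [0.943, -0.332, 0.0], [0.0, 0.0, -1.0]] shift tool mm [-0.7  0.4  4.3] q7 -0.86
```

```bash
python3 -m crank '50 0 0 1 0; 50 0 0 1 0; 50 0 0 1 0; 50 0 0 0.5 0; 50 0 0 0 0; 50 0 0 0 0' 30
python3 -m crank '50 0 0 0.5 0; 50 0 0 0.3 0; 50 0 0 0 0; 50 0 0 0 0' 30
```

```text
clock: 9.27
tcp_pos: [0.6268, 0.2892, 0.0559]
orientation: [[0.332, 0.943, -0.0], [0.943, -0.332, -0.0], [-0.0, -0.0, -1.0]]
force: [-0.3, -0.2, -4.1]
width: 0.586
finger_force: 30.0
clock: 9.6
tcp_pos: [0.6269, 0.2893, 0.0556]
orientation: [[0.332, 0.943, 0.0], [0.943, -0.332, 0.0], [0.0, 0.0, -1.0]]
force: [-2.9, -1.8, 4.4]
width: 0.585
finger_force: 30.0
```

Contact: the vertical force went from -4 to +4 N at the expected height. I open slowly and rise.

```bash
python3 -m crank '57 0 0 0 0; 59 0 0 0 0; 62 0 0 0 0; 66 0 0 0 0; 72 0 0 0 0; 80 0 0 0 0; 88 0 0 0 0; 90 0 0 0 0; 90 0 0 0 0; 90 0 0 0 0' 10
python3 -m crank '90 0 0 -3 0; 90 0 0 -8 0; 90 0 0 -14 0; 90 0 0 -18 0; 90 0 0 -20 0; 90 0 0 -20 0; 90 0 0 -20 0; 90 0 0 -20 0; 90 0 0 -18 0; 90 0 0 -14 0; 90 0 0 -8 0; 90 0 0 -3 0; 90 0 0 0 0'
python3 -m crank '90 -10 0 0 0; 90 -20 0 0 0; 90 -30 0 0 0; 90 -30 0 0 0; 90 -30 0 0 0; 90 -30 0 0 0; 90 -30 0 0 0; 90 -30 0 0 0; 90 -30 0 0 0; 90 -20 0 0 0; 90 -10 0 0 0; 90 0 0 0 0; 90 0 0 0 0'
python3 - <<'E'
from h import *
for n in("scene","side"):
    p,d=grab_frame(n); cv2.imwrite(f"pics/{n}4.png",p); P=cloud(d,cam(n)); h=cv2.cvtColor(p,cv2.COLOR_BGR2HSV)
    k=(h[...,2]<70)&(P[...,2]>.118)&(P[...,2]<.132)
    for t,(x,y) in dict(new=(.6269,.2893),b=(.601,.2005),a=(.565,.102)).items():
        q=P[k&(np.hypot(P[...,0]-x,P[...,1]-y)<.04)]
        if len(q)>5: print(n,t,len(q),((q.min(0)+q.max(0))/2).round(4))
im=cv2.imread("pics/scene4.png")[190:350,270:430]; im2=cv2.imread("pics/side4.png")[80:240,240:400]
cv2.imwrite("pics/c4.png",cv2.resize(np.hstack([im,im2]),None,fx=2.5,fy=2.5,interpolation=cv2.INTER_CUBIC))
E
```

```text
clock: 10.43
tcp_pos: [0.6269, 0.2892, 0.0552]
orientation: [[0.332, 0.943, -0.0], [0.943, -0.332, 0.0], [0.0, -0.0, -1.0]]
force: [-0.0, 0.5, 0.1]
width: 0.958
finger_force: 0.0
clock: 11.52
tcp_pos: [0.627, 0.2893, 0.2223]
orientation: [[0.332, 0.943, 0.001], [0.943, -0.332, 0.001], [0.001, 0.001, -1.0]]
force: [1.0, -0.1, -0.2]
width: 0.961
finger_force: 0.0
clock: 12.6
tcp_pos: [0.5371, 0.035, 0.2209]
orientation: [[0.332, 0.943, -0.0], [0.943, -0.332, 0.0], [0.0, -0.0, -1.0]]
force: [0.3, 0.4, -0.3]
width: 0.958
finger_force: 0.0
scene new 135 [0.6286 0.2903 0.1239]
scene b 129 [0.6009 0.1986 0.1239]
scene a 114 [0.5664 0.1014 0.1242]
side new 67 [0.625  0.2878 0.1228]
side b 79 [0.5971 0.1943 0.1235]
side a 105 [0.5638 0.0966 0.1228]
```

View pics/c4.png

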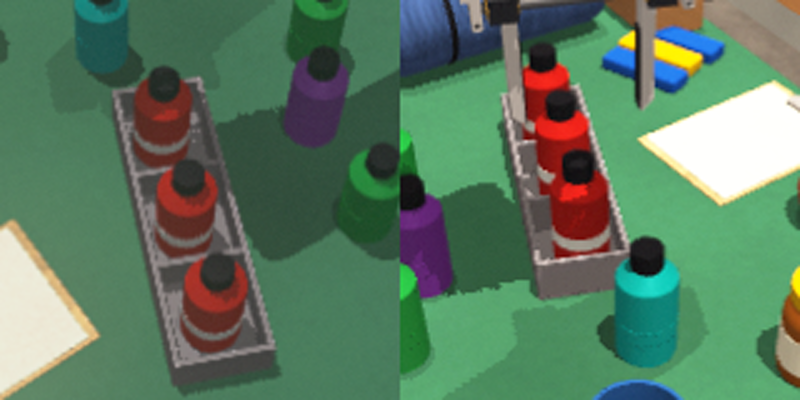

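All three bottles stand upright in their bays, in the scene half of the crop at (163,120), (187,210) and (215,300). The cap tops are at about 0.124 m and the robot is clear.

```bash
python3 -c "
from cell import bot
print(bot.job_done())"
```

```text
the job is handed in; nothing more can be done
None
```

The loose red bottle now stands upright on the floor of the bay that was empty, the two packed bottles are still standing in theirs, and the job is handed in at about 12.7 s (the verdict was not shown).

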